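Change over the pop-up carton stops on a packing bench

ROBOT

A 7-joint arm with a two-finger parallel gripper is mounted at the origin on the work surface. World frame = base frame: x ahead of the robot, y to its left, z up, the work surface at z = 0. Lengths are in mm, angles in rad, forces in N, time in s.
With the tool pointing down it reaches from about 400 to 875 mm from the base axis. Payload 4.4 kg.
Tool frame: the origin (TCP) lies between the finger pads; the fingertips stand bot.tcp_to_tips ahead of it and the grasp point (between the pads) lies 3 mm ahead of it (bot.tcp_to_tips is the distance from the TCP to the fingertips, in mm); z points along the fingers, y is the line along which they close (so a half turn about z gives the same grasp; the last joint's range is limited). The gripper opens to 85 mm and grips with 20 to 120 N. Pads are 22 mm wide; open, the fingers measure 114 mm over their backs; the gripper's body (76 mm by 85 mm) begins 54 mm behind the grasp point. The pads swing forward as they close: fully open they stand 13 mm farther back than shut.
Start: joints at [-1.313, 0.628, 0.038, 1.517, -0.027, 0.996, -0.02], TCP at [206.788, 616.243, 253.313] pointing down, gripper open.
Joint ranges: [-3.06, 3.06], [-0.37, 2.12], [-1.25, 1.32], [0.18, 2.47], [-1.1, 4.24], [0.23, 1.98], [-2.94, 2.94]. Speed limits (rad/s): [2.57, 2.57, 3.14, 3.14, 3.14, 3.14, 3.14].

INTERFACE

Orientations are given as a rotation vector (axis times angle).
In Python, from station import bot gives the robot as it stands.
- The arm moves only by the tool send_rows, never from a script. Its argument "moves" is a list of rows, each an object with "fingers": the opening, from 0 (shut) to 1 (fully open); "dp": the shift along the tool's x, y, z each as a share of 0.15 m, from -1 to 1, a list of three; "yaw": the turn about the tool's z as a share of 90 degrees, from -1 to 1. In form: [{"fingers": fingers, "dp": [tx, ty, tz], "yaw": yaw}, ...]. A call has 1 to 8 rows; each row is the pose to reach, as a shift and turn from the pose commanded when the call began, along the tool's axes at that moment; what a row does not reach only later rows make up. A row lasts 1/12 s, in which the tool goes at most 41.7 mm and 7.16 degrees, less where a joint would pass 70% of its speed; a pose out of reach is approached as far as the arm can. A call with a number of a shift or a turn outside -1 to 1 is refused whole. A call with a gripper value outside its range is refused whole. The fingers move at their own pace and stop on an object; "grip_force" is the grip in N (left out, the last holds). Time passes only in rows, so rows that repeat a pose let the fingers close. It gives the time, the measured TCP pose, the force, the opening and the grip force at its end, in the units of the state.
- bot.sense(): the state, without advancing time (a new reading comes with each control period).
- bot.get_image(name): name is "scene" or "side" or "wrist"; returns a dict with "img" (400x640x3 uint8, blue, green, red), "fx", "fy", "cx", "cy" (pixels), "view" (4x4, takes a point from world to camera coordinates). Camera axes: x right, y up, looking along -z (the intrinsics and any distortion apply to the point x, -y, -z); pixel columns grow to the right and rows downward; lengths in mm; the calibration is good to about 2 mm. The wrist camera is an equidistant fisheye: a pixel r from the principal point sees the ray r / f radians off the axis. A picture is of the moment at which its call begins. There is no depth.
- bot.job_done(): hands the job in; it is judged then, once.
The state is a dict: "clock": time; "qpos": joint angles; "qvel": joint speeds; "joint_torque": joint torques, N m; "position": TCP position; "ee_rot": TCP orientation; "contact_force": force on the tool from outside, world axes, zero at the start; "ft_torque": the same for the moment, N m; "opening": opening from 0.0 (shut) to 1.0 (fully open); "grip_force": force on a finger pad.
Only numpy, scipy, OpenCV 4.12 (cv2) and the standard library are available. Lean on these libraries where they do the work, as an engineer would, in place of code of your own. Each camera call takes 0.05 s, during which the arm holds its last target. There are 200 camera calls.

TASK

The bench is being changed over to another carton size. Press the round stop, which stands up, down until it latches and stays down, and press the long stop, which is down, so that it pops up and stays up; check each one after letting go and press again if it did not change. The square stop stays down: leave it alone.

Things in the scene. Friction and masses are not known exactly. Their poses are not given: they have to be found in the camera images.
- round_top (a point): Centre of the round stop's flat top (z up): aluminium post, 52 mm diameter, black rubber top, in a steel collar 84 mm wide and 4 mm high. Starts raised. All three stops slide straight up and down on a push-push latch: top 68 mm above the bench when raised, 19 latched down, 8 pressed to the bottom stop. From raised, press to the bottom (below 9 mm) and let go: it comes back up to 19 and stays.
- long_top (a point): Centre of the long stop's flat top (z up): aluminium post 100 mm (y) by 32 mm (x), rubber top, collar 130 by 60 by 4 mm. Starts latched down. Same latch and heights: pressed to the bottom and let go, it rises to 68 by itself. Any stop pressed less far goes back to where it was. Spring: 2.5 N raised, 4.5 N latched, 5 N at the bottom, plus 1.5 N per 0.1 m/s; 20 N at the bottom is harmless.
- square_top (a point): Centre of the square stop's flat top (z up): aluminium post 48 by 48 mm, rubber top, collar 80 by 80 by 4 mm. Starts latched down and is to stay so. Same latch. Press stops near the middle with a shut gripper, at 0.05 m/s or slower (a fast touch jolts). They stand in a rough row across the bench in any order, at least 130 mm apart; loose packing things up to 110 mm high lie beyond and beside them.

How it is judged:
By the outcome, as a careful person would: the job done as asked, in the order asked, and still so for the second after the job is handed in, with the robot touching nothing.
It also fails if it takes over 45 s, if anything falls off the work surface, if the arm or the gripper's body presses on something with over 40 N, if the wrist force passes 120 N, or if a joint passes its speed limit or range.

## Working session

There is one attempt and no reset: what is moved stays moved. The work goes in short steps, Python scripts to look and compute and a tool call to move; the robot and the scene stay as the last step left them, time stands still between calls to the robot, and variables do not carry over. Pictures are saved under pics/ and viewed, at most 10 in all, crops included, and the job is handed in when it is done.

Besides the shell and the picture viewer there is one more tool, called after "Emit:" by a JSON object that holds its "name" and its "arguments", one argument or row to a line. send_rows: Moves the arm, as the interface text tells. Its arguments: {"type":"object","properties":{"moves":{"type":"array"},"grip_force":{"type":"number"}},"required":["moves"]}

```bash
mkdir -p pics
cat > h.py <<'E'
import cv2,numpy as np
from station import bot
def snap(n,f):
    d=bot.get_image(n); cv2.imwrite('pics/'+f,d['img']); return d
def ray(d,u,v,fish=False):
    x,y=(u-d['cx'])/d['fx'],(v-d['cy'])/d['fy']
    if fish:
        r=np.hypot(x,y); s=np.sin(r)/max(r,1e-9); p=np.array([x*s,y*s,np.cos(r)])
    else: p=np.array([x,y,1.])
    V=np.array(d['view']); R,t=V[:3,:3],V[:3,3]
    return -R.T@t, R.T@(p*[1,-1,-1])
def onz(d,u,v,z,fish=False):
    c,r=ray(d,u,v,fish); return c+r*(z-c[2])/r[2]
E
python3 - <<'E'
from h import *
for n in('scene','side','wrist'):
    d=snap(n,n+'0.png'); print(n,d['fx'],d['cx'],d['cy'],[k for k in d if k!='img'],ray(d,320,200)[0])
s=bot.sense();print(s['position'],s['ee_rot'],s['clock'],bot.tcp_to_tips,s['contact_force'])
a=[cv2.imread(f'pics/{n}0.png') for n in('scene','side')]
E
```

```text
scene 470.048362163541 322.61936878189977 194.35953752484303 ['fx', 'fy', 'cx', 'cy', 'view'] [1050.2112598   319.21322178  557.31040432]
side 438.0026765476387 320.1168260213905 197.8352917591289 ['fx', 'fy', 'cx', 'cy', 'view'] [178.94580736 346.37497405 512.97172776]
wrist 309.70691628693146 319.8745584472509 204.54904202756063 ['fx', 'fy', 'cx', 'cy', 'view'] [136.72961776 640.06895601 373.42105604]
[206.65703744 615.82744707 252.61613852] [-5.06405813e-01 -3.10029992e+00  2.19382805e-03] 0.15 22.0 [ 0.57665837  0.28262227 -0.64526229]
```

View pics/scene0.png

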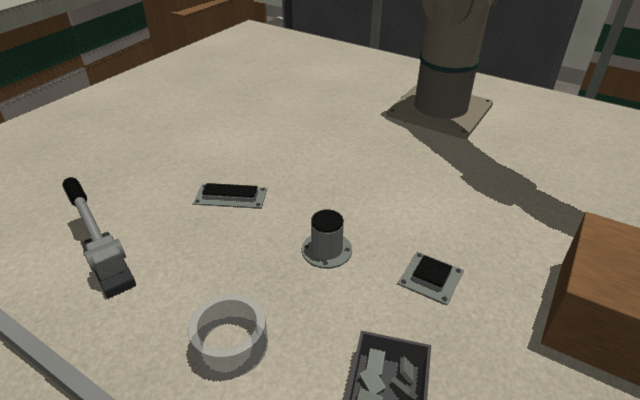

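View pics/side0.png

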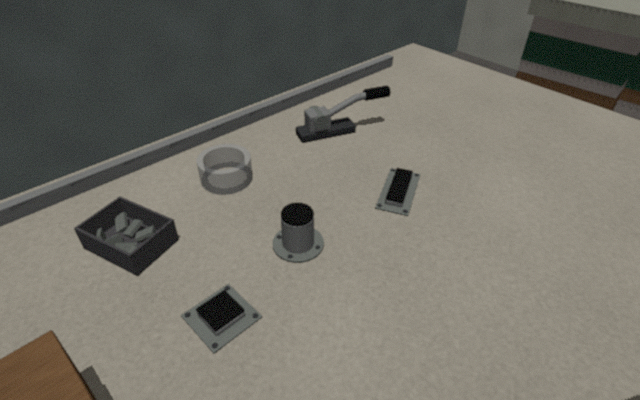

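View pics/wrist0.png

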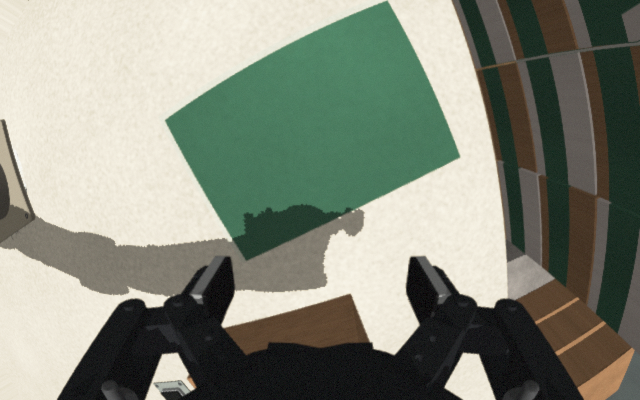

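The scene view shows the round stop raised, with its top at (327,221), the long stop at (230,190) and the square stop at (432,271). The side view has them at (297,214), (400,186) and (220,310). A wooden box, about 590,290 in the scene view, stands between the arm's start pose and the stops.

Run:
```python
from h import *
from scipy.spatial.transform import Rotation as R
P={'round':((327,221),(297,214),68),'long':((230,190),(400,186),19),'square':((432,271),(220,310),19)}
D={n:bot.get_image(n) for n in('scene','side')}
for k,(a,b,z) in P.items():
    for n,(u,v) in zip(('scene','side'),(a,b)):
        m=(D[n]['img'].max(2)<45).astype(np.uint8)
        _,l,st,c=cv2.connectedComponentsWithStats(m,connectivity=4)
        i=l[v,u]; uu,vv=c[i] if i else (u,v)
        print(k,n,i,st[i],np.round((uu,vv),1),np.round(onz(D[n],uu,vv,z),1))
for uv in((585,215),(545,350)): print('box',onz(D['scene'],*uv,0),onz(D['scene'],*uv,110))
s=bot.sense();print(np.round(R.from_rotvec(s['ee_rot']).as_matrix(),3),s['position'])
```

```text
round scene 110 [312 210  31  23 559] [326.8 220.9] [576.6  27.7  68. ]
round side 16 [282 203  31  23 567] [296.9 214.3] [568.7  28.   68. ]
long scene 109 [203 184  54  14 580] [229.7 190.2] [ 554.1 -200.7   19. ]
long side 14 [386 169  26  34 531] [398.9 185.5] [ 546.4 -198.8   19. ]
square scene 121 [413 256  39  31 732] [432.1 271.2] [540.3 196.8  19. ]
square side 34 [ 197  290   47   41 1022] [219.7 310.3] [532.5 197.1  19. ]
box [241.25617137 374.83578579   0.        ] [400.92492874 363.85719649 110.        ]
box [574.31226658 376.02060128   0.        ] [668.24356384 364.8081572  110.        ]
[[-0.948  0.318 -0.   ]
 [ 0.318  0.948 -0.001]
 [-0.    -0.001 -1.   ]] [206.7147703  615.99096891 252.87676617]
```

Emit:
{"name": "send_rows", "arguments": {
  "moves": [
    {"fingers": 0, "dp": [-0.2, -0.16, 0], "yaw": 0},
    {"fingers": 0, "dp": [-0.4, -0.32, 0], "yaw": 0},
    {"fingers": 0, "dp": [-0.6, -0.48, 0], "yaw": 0},
    {"fingers": 0, "dp": [-0.8, -0.65, 0], "yaw": 0},
    {"fingers": 0, "dp": [-0.96, -0.8, 0], "yaw": 0}
  ],
  "grip_force": 20
}}

```text
clock: 0.67
position: [306.8, 453.9, 253.3]
ee_rot: [0.509, 3.099, -0.001]
contact_force: [1.0, -0.7, -0.8]
opening: 0.299
grip_force: 0.0
```

Emit:
{"name": "send_rows", "arguments": {
  "moves": [
    {"fingers": 0, "dp": [-0.2, -0.16, 0], "yaw": 0},
    {"fingers": 0, "dp": [-0.4, -0.32, 0], "yaw": 0},
    {"fingers": 0, "dp": [-0.6, -0.48, 0], "yaw": 0},
    {"fingers": 0, "dp": [-0.8, -0.65, 0], "yaw": 0},
    {"fingers": 0, "dp": [-0.96, -0.8, 0], "yaw": 0}
  ]
}}

```text
clock: 1.08
position: [405.0, 294.4, 253.5]
ee_rot: [0.509, 3.099, -0.0]
contact_force: [1.2, -0.1, -0.1]
opening: -0.0
grip_force: 0.0
```

Emit:
{"name": "send_rows", "arguments": {
  "moves": [
    {"fingers": 0, "dp": [-0.2, -0.16, 0], "yaw": 0},
    {"fingers": 0, "dp": [-0.4, -0.32, 0], "yaw": 0},
    {"fingers": 0, "dp": [-0.6, -0.48, 0], "yaw": 0},
    {"fingers": 0, "dp": [-0.8, -0.65, 0], "yaw": 0},
    {"fingers": 0, "dp": [-0.8, -0.65, 0], "yaw": 0}
  ]
}}

```text
clock: 1.5
position: [490.7, 157.4, 253.6]
ee_rot: [0.525, 3.093, -0.007]
contact_force: [0.4, -1.2, -0.1]
opening: -0.002
grip_force: 0.0
```

Emit:
{"name": "send_rows", "arguments": {
  "moves": [
    {"fingers": 0, "dp": [-0.2, -0.16, 0.15], "yaw": 0},
    {"fingers": 0, "dp": [-0.4, -0.32, 0.3], "yaw": 0},
    {"fingers": 0, "dp": [-0.6, -0.48, 0.45], "yaw": 0},
    {"fingers": 0, "dp": [-0.79, -0.64, 0.6], "yaw": 0},
    {"fingers": 0, "dp": [-0.79, -0.64, 0.6], "yaw": 0},
    {"fingers": 0, "dp": [-0.79, -0.64, 0.6], "yaw": 0}
  ]
}}

```text
clock: 2.0
position: [568.0, 33.7, 161.3]
ee_rot: [-0.516, -3.097, 0.004]
contact_force: [-0.8, -0.9, -0.2]
opening: -0.001
grip_force: 0.0
```

Run:
```python
from h import *
d=snap('wrist','w1.png'); s=bot.sense(); print(s['position'],s['ee_rot'],s['contact_force'],s['clock'])
# where the TCP axis at z=68 shows, fisheye projection of given points
def proj(p):
    c=np.array(d['view'])@np.r_[p,1]; q=c[:3]*[1,-1,-1]; th=np.arctan2(np.hypot(q[0],q[1]),q[2]); a=np.arctan2(q[1],q[0])
    return d['cx']+d['fx']*th*np.cos(a),d['cy']+d['fy']*th*np.sin(a)
for p in((573,28,68),(550,-200,19),(536,197,19)): print(p,proj(p))
```

```text
[567.60119977  36.76589482 162.43644574] [-5.10518382e-01 -3.09780744e+00  8.89480036e-04] [-1.78696278 -0.01557523  1.57949289] 2.05
(573, 28, 68) (np.float64(313.71573888499705), np.float64(224.59590304491144))
(550, -200, 19) (np.float64(115.4619150318004), np.float64(249.77780848095844))
(536, 197, 19) (np.float64(476.95829660839445), np.float64(111.22513956339037))
```

View pics/w1.png

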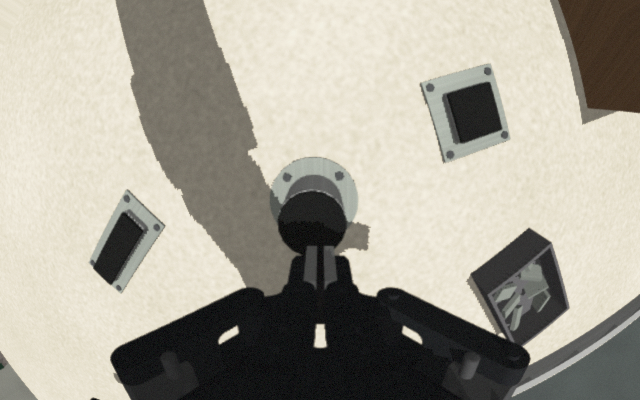

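The wrist view shows the round top centred near (313,223) and the long top near (119,247), both within about 4 px of where my estimates project. I'll correct the offset and go down.

Emit:
{"name": "send_rows", "arguments": {
  "moves": [
    {"fingers": 0, "dp": [-0.047, -0.035, 0.1], "yaw": 0},
    {"fingers": 0, "dp": [-0.047, -0.035, 0.2], "yaw": 0},
    {"fingers": 0, "dp": [-0.047, -0.035, 0.3], "yaw": 0},
    {"fingers": 0, "dp": [-0.047, -0.035, 0.36], "yaw": 0},
    {"fingers": 0, "dp": [-0.047, -0.035, 0.38], "yaw": 0},
    {"fingers": 0, "dp": [-0.047, -0.035, 0.4], "yaw": 0}
  ]
}}

```text
clock: 2.55
position: [572.9, 32.2, 103.7]
ee_rot: [0.503, 3.101, 0.001]
contact_force: [0.3, 0.4, 0.6]
opening: -0.0
grip_force: 0.0
```

Emit:
{"name": "send_rows", "arguments": {
  "moves": [
    {"fingers": 0, "dp": [0, 0, 0.025], "yaw": 0},
    {"fingers": 0, "dp": [0, 0, 0.05], "yaw": 0},
    {"fingers": 0, "dp": [0, 0, 0.075], "yaw": 0},
    {"fingers": 0, "dp": [0, 0, 0.1], "yaw": 0},
    {"fingers": 0, "dp": [0, 0, 0.125], "yaw": 0},
    {"fingers": 0, "dp": [0, 0, 0.15], "yaw": 0},
    {"fingers": 0, "dp": [0, 0, 0.175], "yaw": 0},
    {"fingers": 0, "dp": [0, 0, 0.2], "yaw": 0}
  ]
}}

```text
clock: 3.22
position: [573.3, 30.6, 73.2]
ee_rot: [0.506, 3.1, 0.001]
contact_force: [0.5, -0.1, 4.4]
opening: -0.001
grip_force: 1.9
```

Emit:
{"name": "send_rows", "arguments": {
  "moves": [
    {"fingers": 0, "dp": [0, 0, 0.025], "yaw": 0},
    {"fingers": 0, "dp": [0, 0, 0.05], "yaw": 0},
    {"fingers": 0, "dp": [0, 0, 0.075], "yaw": 0},
    {"fingers": 0, "dp": [0, 0, 0.1], "yaw": 0},
    {"fingers": 0, "dp": [0, 0, 0.125], "yaw": 0},
    {"fingers": 0, "dp": [0, 0, 0.15], "yaw": 0},
    {"fingers": 0, "dp": [0, 0, 0.175], "yaw": 0},
    {"fingers": 0, "dp": [0, 0, 0.2], "yaw": 0}
  ]
}}

```text
clock: 3.88
position: [573.3, 30.6, 43.0]
ee_rot: [0.506, 3.1, 0.0]
contact_force: [0.1, 1.4, 5.3]
opening: 0.0
grip_force: 2.5
```

Emit:
{"name": "send_rows", "arguments": {
  "moves": [
    {"fingers": 0, "dp": [0, 0, 0.025], "yaw": 0},
    {"fingers": 0, "dp": [0, 0, 0.05], "yaw": 0},
    {"fingers": 0, "dp": [0, 0, 0.07], "yaw": 0},
    {"fingers": 0, "dp": [0, 0, 0.08], "yaw": 0},
    {"fingers": 0, "dp": [0, 0, 0.085], "yaw": 0},
    {"fingers": 0, "dp": [0, 0, 0.085], "yaw": 0}
  ]
}}

```text
clock: 4.38
position: [573.3, 30.6, 30.4]
ee_rot: [0.506, 3.1, 0.0]
contact_force: [0.8, 0.1, 4.7]
opening: 0.001
grip_force: 2.4
```

Tip is at about 8.4 mm with only the spring force on it, so I'll press until the force shows the bottom stop.

Emit:
{"name": "send_rows", "arguments": {
  "moves": [
    {"fingers": 0, "dp": [0, 0, 0.005], "yaw": 0},
    {"fingers": 0, "dp": [0, 0, 0.01], "yaw": 0},
    {"fingers": 0, "dp": [0, 0, 0.01], "yaw": 0}
  ]
}}

```text
clock: 4.63
position: [573.3, 30.6, 29.7]
ee_rot: [0.506, 3.1, 0.0]
contact_force: [0.3, 1.4, 8.7]
opening: 0.0
grip_force: 4.3
```

Bottom reached (8.7 N). I'll let go, rise and check.

Emit:
{"name": "send_rows", "arguments": {
  "moves": [
    {"fingers": 0, "dp": [0, 0, -0.03], "yaw": 0},
    {"fingers": 0, "dp": [0, 0, -0.06], "yaw": 0},
    {"fingers": 0, "dp": [0, 0, -0.1], "yaw": 0},
    {"fingers": 0, "dp": [0, 0, -0.2], "yaw": 0},
    {"fingers": 0, "dp": [0, 0, -0.4], "yaw": 0},
    {"fingers": 0, "dp": [0, 0, -0.65], "yaw": 0},
    {"fingers": 0, "dp": [0, 0, -0.85], "yaw": 0},
    {"fingers": 0, "dp": [0, 0, -0.85], "yaw": 0}
  ]
}}

```text
clock: 5.3
position: [575.5, 30.0, 161.9]
ee_rot: [0.506, 3.093, 0.002]
contact_force: [0.8, -0.6, -0.1]
opening: -0.002
grip_force: 0.0
```

Run:
```python
from h import *
d=snap('wrist','w2.png'); s=bot.sense(); print(s['position'],s['contact_force'],s['clock'])
```

```text
[574.13362351  30.07650569 159.49482757] [-0.25503179 -0.05757415  0.13085237] 5.35
```

View pics/w2.png

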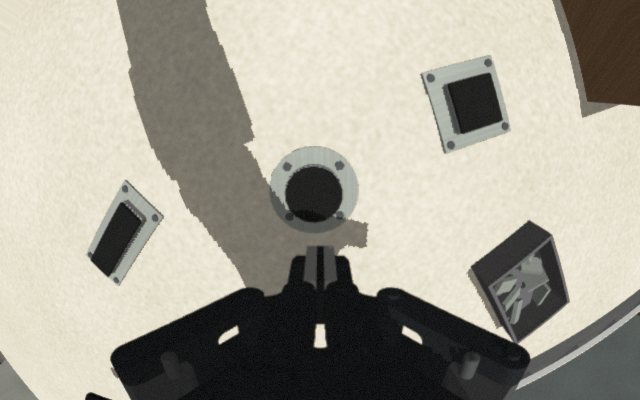

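The round stop is now low in its collar at (314,193), so it latched. Next, the long stop.

Emit:
{"name": "send_rows", "arguments": {
  "moves": [
    {"fingers": 0, "dp": [-0.05, -0.22, 0], "yaw": 0},
    {"fingers": 0, "dp": [-0.11, -0.48, 0], "yaw": 0},
    {"fingers": 0, "dp": [-0.167, -0.75, 0], "yaw": 0}
  ]
}}

```text
clock: 5.6
position: [559.3, -83.9, 155.2]
ee_rot: [-0.5, -3.098, -0.0]
contact_force: [0.5, -0.5, 0.6]
opening: 0.001
grip_force: 0.0
```

Emit:
{"name": "send_rows", "arguments": {
  "moves": [
    {"fingers": 0, "dp": [-0.06, -0.27, 0], "yaw": 0},
    {"fingers": 0, "dp": [-0.12, -0.54, 0.1], "yaw": 0},
    {"fingers": 0, "dp": [-0.167, -0.75, 0.2], "yaw": 0},
    {"fingers": 0, "dp": [-0.167, -0.75, 0.3], "yaw": 0},
    {"fingers": 0, "dp": [-0.167, -0.75, 0.3], "yaw": 0},
    {"fingers": 0, "dp": [-0.167, -0.75, 0.3], "yaw": 0}
  ]
}}

```text
clock: 6.1
position: [546.8, -197.9, 109.7]
ee_rot: [-0.506, -3.095, -0.002]
contact_force: [0.1, 0.9, 0.8]
opening: 0.001
grip_force: 0.0
```

Run:
```python
from h import *
d=snap('wrist','w3.png'); s=bot.sense(); print(s['position'],s['contact_force'],s['clock'])
V=np.array(d['view'])
c=V@[550,-200,19,1]; q=c[:3]*[1,-1,-1]; th=np.arctan2(np.hypot(q[0],q[1]),q[2]); a=np.arctan2(q[1],q[0])
print(d['cx']+d['fx']*th*np.cos(a),d['cy']+d['fy']*th*np.sin(a))
```

```text
[ 548.13637901 -197.16485722  110.71182131] [0.9275738  0.49117247 1.45768143] 6.15
317.02262457438405 222.47697127617232
```

View pics/w3.png

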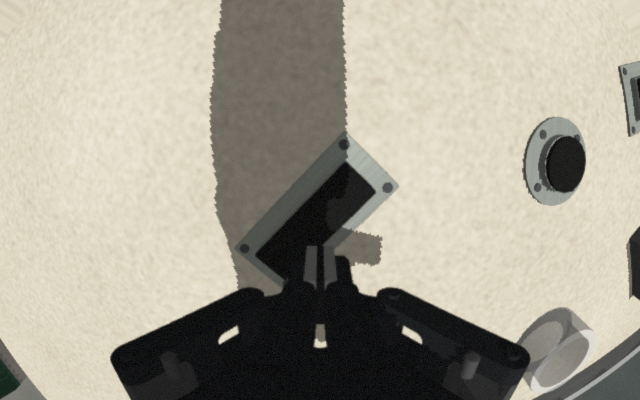

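The long top's corners at (346,162), (377,190) and (257,257) put its centre at about (317,224), against a projected (317,222). Pressing now.

Emit:
{"name": "send_rows", "arguments": {
  "moves": [
    {"fingers": 0, "dp": [-0.018, -0.012, 0.1], "yaw": 0},
    {"fingers": 0, "dp": [-0.018, -0.012, 0.2], "yaw": 0},
    {"fingers": 0, "dp": [-0.018, -0.012, 0.3], "yaw": 0},
    {"fingers": 0, "dp": [-0.018, -0.012, 0.35], "yaw": 0},
    {"fingers": 0, "dp": [-0.018, -0.012, 0.37], "yaw": 0},
    {"fingers": 0, "dp": [-0.018, -0.012, 0.39], "yaw": 0}
  ]
}}

```text
clock: 6.65
position: [551.4, -200.2, 53.3]
ee_rot: [0.504, 3.101, 0.001]
contact_force: [0.4, -1.0, 0.1]
opening: -0.001
grip_force: 0.0
```

Emit:
{"name": "send_rows", "arguments": {
  "moves": [
    {"fingers": 0, "dp": [0, 0, 0.025], "yaw": 0},
    {"fingers": 0, "dp": [0, 0, 0.05], "yaw": 0},
    {"fingers": 0, "dp": [0, 0, 0.07], "yaw": 0},
    {"fingers": 0, "dp": [0, 0, 0.09], "yaw": 0},
    {"fingers": 0, "dp": [0, 0, 0.11], "yaw": 0},
    {"fingers": 0, "dp": [0, 0, 0.12], "yaw": 0},
    {"fingers": 0, "dp": [0, 0, 0.12], "yaw": 0}
  ]
}}

```text
clock: 7.23
position: [551.1, -201.3, 35.1]
ee_rot: [0.506, 3.1, 0.0]
contact_force: [-0.1, 1.1, 4.4]
opening: -0.001
grip_force: 2.3
```

Emit:
{"name": "send_rows", "arguments": {
  "moves": [
    {"fingers": 0, "dp": [0, 0, 0.02], "yaw": 0},
    {"fingers": 0, "dp": [0, 0, 0.03], "yaw": 0},
    {"fingers": 0, "dp": [0, 0, 0.036], "yaw": 0},
    {"fingers": 0, "dp": [0, 0, 0.041], "yaw": 0},
    {"fingers": 0, "dp": [0, 0, 0.041], "yaw": 0}
  ]
}}

```text
clock: 7.65
position: [551.2, -201.4, 29.7]
ee_rot: [0.506, 3.1, -0.0]
contact_force: [-0.8, 0.9, 9.0]
opening: -0.001
grip_force: 4.6
```

Emit:
{"name": "send_rows", "arguments": {
  "moves": [
    {"fingers": 0, "dp": [0, 0, -0.03], "yaw": 0},
    {"fingers": 0, "dp": [0, 0, -0.06], "yaw": 0},
    {"fingers": 0, "dp": [0, 0, -0.12], "yaw": 0},
    {"fingers": 0, "dp": [0, 0, -0.22], "yaw": 0},
    {"fingers": 0, "dp": [0, 0, -0.35], "yaw": 0},
    {"fingers": 0, "dp": [0, 0, -0.55], "yaw": 0},
    {"fingers": 0, "dp": [0, 0, -0.8], "yaw": 0},
    {"fingers": 0, "dp": [0, 0, -1], "yaw": 0}
  ]
}}

```text
clock: 8.32
position: [550.5, -201.4, 181.0]
ee_rot: [-0.507, -3.1, 0.0]
contact_force: [0.2, -0.3, -0.4]
opening: -0.002
grip_force: 0.0
```

Emit:
{"name": "send_rows", "arguments": {
  "moves": [
    {"fingers": 0, "dp": [0.2, 0, -0.2], "yaw": 0},
    {"fingers": 0, "dp": [0.4, 0, -0.4], "yaw": 0},
    {"fingers": 0, "dp": [0.6, 0, -0.4], "yaw": 0},
    {"fingers": 0, "dp": [0.6, 0, -0.4], "yaw": 0},
    {"fingers": 0, "dp": [0.6, 0, -0.4], "yaw": 0}
  ]
}}

```text
clock: 8.73
position: [463.9, -172.3, 239.7]
ee_rot: [-0.507, -3.1, 0.0]
contact_force: [1.0, -0.1, -0.2]
opening: -0.002
grip_force: 0.0
```

Run:
```python
from h import *
a=bot.get_image('scene')['img'];b=bot.get_image('side')['img']
cv2.imwrite('pics/end.png',np.hstack([a[120:330,150:500],b[100:310+50,150:500][:210]]))
s=bot.sense(); print(s['position'],s['contact_force'],s['clock'])
```

```text
[ 466.02819382 -172.83607012  239.01363368] [ 0.02130029 -0.04755934 -1.2551483 ] 8.8333
```

View pics/end.png

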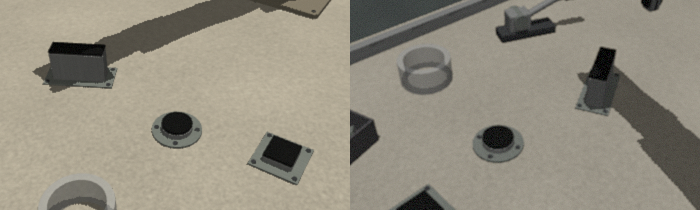

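Both views show the long stop raised (crop 78,62), the round stop latched down (177,125) and the square stop still down (281,150). The gripper is clear of everything.

```bash
python3 -c "
from station import bot
print(bot.job_done())"
```

```text
the job is handed in; nothing more can be done
None
```

The job is handed in: the round stop is latched down and the long stop is up, both checked in the camera views after letting go, and the square stop was left alone and is still down.

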